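Find the stamped crate and push it to the dispatch line

ROBOT

A 7-joint arm with a two-finger parallel gripper is mounted at the origin on a cart in front of the work surface, level with it; the furniture and walls round the work are solid. World frame = base frame: x ahead of the robot, y to its left, z up, the work surface at z = 0. Lengths are in m, angles in rad, forces in N, time in s.
With the tool pointing down it reaches from about 0.425 to 0.95 m from the base axis. Payload 4.7 kg.
Tool frame: the origin (TCP) lies between the finger pads; the fingertips stand 25 mm ahead of it and the grasp point (between the pads) lies 6 mm ahead of it; z points along the fingers, y is the line along which they close (so a half turn about z gives the same grasp; the last joint's range is limited). The gripper opens to 85 mm and grips with 20 to 120 N. Pads are 22 mm wide; open, the fingers measure 114 mm over their backs; the gripper's body (76 mm by 85 mm) begins 54 mm behind the grasp point. The pads swing forward as they close: fully open they stand 13 mm farther back than shut.
Start: joints at [1.173, 0.469, -0.049, 1.532, 0.024, 1.141, -0.082], TCP at [0.243, -0.63, 0.227] pointing down, gripper open.
Joint ranges: [-2.59, 2.59], [-0.33, 1.99], [-1.39, 1.29], [0.1, 2.45], [-1.04, 4.18], [0.21, 1.99], [-2.66, 2.66]. Speed limits (rad/s): [2.57, 2.57, 3.14, 3.14, 3.14, 3.14, 3.14].

INTERFACE

Orientations are given as a 3x3 rotation matrix whose columns are the frame's x, y, z axes.
In Python, from rig import * gives the robot as it stands. Calls block until the motion is done:
- movep(position, orientation): joint-space move of the TCP to a pose.
- move_l(position, attitude=None, feed=0.15, until_force=None): straight line of the TCP; attitude=None keeps the orientation; feed is the mean speed in m/s. With until_force (N) it stops when the force on the tool has changed by that much, and returns True; else False.
- move_joints(angles): joint-space move.
- command_gripper(opening, newtons=None): finger opening in m; newtons is the grip in N (None keeps the last); returns when the fingers have stopped.
- sleep(seconds).
- inverse_kinematics(position, orientation): joint angles nearest the present ones, or None.
- sense(): the state.
- camera(name): name is "scene" or "top" or "wrist"; returns (picture, depth): 400x640x3 uint8, red, green, blue; 400x640 float32, m along the optical axis (not along the pixel's ray), 0 where there is no reading.
- camera_params(name): a dict with "K" (3x3 intrinsics, pixels), "dist" ([k1, k2, p1, p2, k3] as OpenCV has them; the pictures are not rectified), "position" and "rotation" of the camera in the world; the wrist camera has in their place "tool_from_camera" (4x4, takes a point from camera to tool coordinates, whose origin is the TCP and whose axes are the flange's). Camera axes: x right, y down, z forward; pixel columns grow to the right and rows downward; lengths in m; the calibration is good to about 2 mm. A picture is of the moment at which its call begins: read the wrist's pose just before it. camera_params takes no time and is no camera call.
A pose or a line that the arm cannot do raises Unreachable and nothing moves.
- finish_job(): hands the job in; it is judged then, once.
The state is a dict: "time_s": time; "joint_pos": joint angles; "qd": joint speeds; "joint_efforts": joint torques, N m; "position": TCP position; "tcp_rot": TCP orientation; "wrist_force": force on the tool from outside, world axes, zero at the start; "ft_torque": the same for the moment, N m; "finger_gap": finger opening in m; "gripper_force": force on a finger pad.
Only numpy, scipy, OpenCV 4.12 (cv2) and the standard library are available. Lean on these libraries where they do the work, as an engineer would, in place of code of your own. Each camera call takes 0.05 s, during which the arm holds its last target. There are 200 camera calls.

TASK

Two parts crates that look alike stand on the bench, one on each side of the flat metal dispatch line. Without gripping or lifting anything, tip them away from you onto their backs with the fingertips to see their undersides, first the left one and then the right one. Then push the crate that is stamped underneath sideways, lying as it is, until the dispatch line passes under its middle; leave the other crate lying clear of the line, disturb nothing else, and finish clear of everything.

Things in the scene. Friction and masses are not known exactly. Their poses are not given: they have to be found in the camera images.
- stamped_crate: tall narrow open-topped grey plastic crate, empty, 50 deep (x), 90 wide (y), 100 high (z), walls 3, about 0.25 kg, standing; origin at the centre of its underside, z to its open top, -x out of the front with the small blank card, which faces the robot within 0.2 rad. This one has the stamp, a white ring 35 across with a cross in it, in the middle of its underside; it may stand left or right
- plain_crate: tall narrow open-topped grey plastic crate, empty, 50 deep (x), 90 wide (y), 100 high (z), walls 3, about 0.25 kg, standing; origin at the centre of its underside, z to its open top, -x out of the front with the small blank card, which faces the robot within 0.2 rad. This one has a bare underside; it stands on the other side of the line
- stamped_crate_mid (a point): the middle of the stamped crate's box, 50 above its origin along its z axis and on that axis; 25 above the bench when the crate lies on its back. The centre of mass lies 43 above the origin on the same axis
- plain_crate_mid (a point): the same point of the plain crate. Pushed away at the top of its front, a crate tips on its rear lower edge, hardly slides, and past about 30 degrees falls by itself onto its back: z then points level away from the robot, x down, the underside faces the robot; it is 50 high and 100 long
- dispatch_line: the dispatch line: a straight dark metal strip lying flat on the bench, 290 long (x) by 22 wide (y), under 1.5 thick and no hindrance to sliding; it runs away from the robot; origin at its middle, y across it to the left
- vial_6: small glass vial with black cap, 27 across, 59 high, standing behind the work; origin at the centre of its underside
- beaker_50: small empty beaker, 45 across, 60 high, standing behind the work; origin at the centre of its underside
- timer: white bench timer, 62 x 66 x 20, between the crates near the front edge of the bench; origin at the centre of its underside
- ptfe_tape: white tape roll lying flat, 52 across, 13 high, between the crates near the front edge of the bench; origin at the centre of its underside
- screwdriver: red-handled screwdriver lying on the bench left of the work, 174 long along its y, 24 wide, 23 high; origin at the centre of its underside

How it is judged:
By the outcome, as a careful person would: the job done as asked, in the order asked, and still so for the second after the job is handed in, with the robot touching nothing.
It also fails if it takes over 61 s, if anything falls off the work surface, if the arm or the gripper's body presses on something with over 40 N, if the wrist force passes 120 N, or if a joint passes its speed limit or range.

## Working session

There is one attempt and no reset: what is moved stays moved. The work goes in short steps, each a Python script; the robot and the scene stay as the last script left them, time stands still between calls to the robot, and variables do not carry over. Pictures are saved under pics/ and viewed, at most 10 in all, crops included, and the job is handed in when it is done.

```bash
mkdir -p pics; cat > h.py <<'E'
from rig import *
import numpy as np, cv2
def cloud(name):
    p=camera_params(name); img,d=camera(name)
    h,w=d.shape; u,v=np.meshgrid(np.arange(w),np.arange(h))
    n=cv2.undistortPoints(np.stack([u,v],-1).reshape(-1,1,2).astype(float),np.array(p["K"]),np.array(p["dist"])).reshape(h,w,2)
    P=np.dstack([n[...,0]*d,n[...,1]*d,d])@np.array(p["rotation"]).T+np.array(p["position"])
    P[d==0]=np.nan
    return img,P
def save(n,img): cv2.imwrite('pics/'+n,cv2.cvtColor(img,cv2.COLOR_RGB2BGR))
E
python3 - <<'E'
from h import *
for c in ("top","scene"):
    img,P=cloud(c); save(c+'0.png',img); np.save(c+'0.npy',P)
    p=camera_params(c); print(c,p['position'],np.round(p['rotation'],2).tolist())
E
```

```text
top [0.45270103 0.17029568 1.24657253] [[0.0, -1.0, 0.09], [-1.0, 0.0, 0.01], [-0.01, -0.09, -1.0]]
scene [-0.47231984 -0.60749722  1.03324796] [[0.59, -0.48, 0.64], [-0.81, -0.35, 0.48], [-0.01, -0.8, -0.59]]
```

View pics/top0.png

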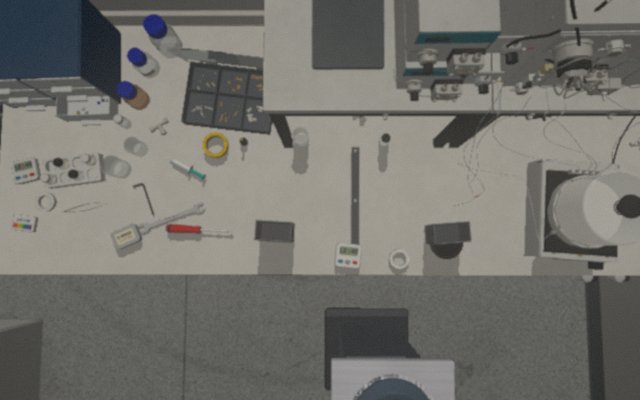

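View pics/scene0.png

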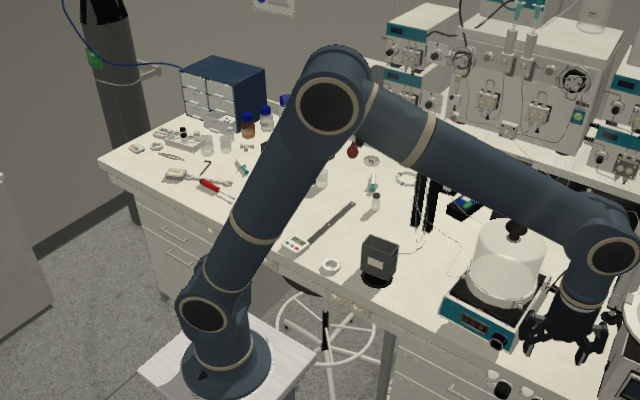

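The top view shows the left crate at about (275,231), the right one at (447,233) with a dark round thing in front of it, and the line at column 355, rows 148-243. The timer is at (348,255), the tape at (399,259), and there are glass items at (301,137) and (384,145) under a shelf edge. I'll zoom in and get coordinates.

```bash
python3 - <<'E'
from h import *
P=np.load('top0.npy'); img=cv2.imread('pics/top0.png')
cv2.imwrite('pics/crop1.png',cv2.resize(img[110:280,230:490],None,fx=3,fy=3,interpolation=cv2.INTER_CUBIC))
u,v=np.meshgrid(np.arange(640),np.arange(400))
for n,(a,b,c,d) in dict(L=(245,305,210,250),R=(415,480,210,265)).items():
    m=(u>=a)&(u<b)&(v>=c)&(v<d)
    q=P[m]; q=q[(q[:,2]>.085)&(q[:,2]<.12)]
    r=cv2.minAreaRect(q[:,:2].astype(np.float32)); print(n,r,cv2.boxPoints(r).round(3).tolist(),len(q))
for n,px in dict(line0=(355,150),line1=(355,241),vial=(384,137),beak=(301,131),timer=(348,255),tape=(399,259),dark=(447,253),bench_front=(320,272),shelf=(330,108),leg=(285,140),leg2=(440,143),sd=(228,234),edgeR=(527,255)).items():
    print(n,P[px[1],px[0]].round(3))
S=np.load('scene0.npy'); 
for px in [(377,280),(380,283),(375,240),(385,262)]: print(px,S[px[1],px[0]].round(3))
# things above 1cm in work area
for y0 in np.arange(-.35,.45,.05):
  m=(P[...,1]>y0)&(P[...,1]<y0+.05)&(P[...,2]>.02)&(P[...,0]>.3)
  print(round(y0,2),[ (round(x,2),round(float(np.nanmax(P[...,2][m&(P[...,0]>=x)&(P[...,0]<x+.05)],initial=0)),2)) for x in np.arange(.35,1.0,.05)])
E
```

```text
L ((0.48078957200050354, 0.30209729075431824), (0.09031448513269424, 0.04980327934026718), 86.68600463867188) [[0.453000009059906, 0.257999986410141], [0.503000020980835, 0.25600001215934753], [0.5080000162124634, 0.34599998593330383], [0.45899999141693115, 0.3490000069141388]] 167
R ((0.47695234417915344, -0.13449499011039734), (0.04974624887108803, 0.09199318289756775), 4.323772430419922) [[0.4490000009536743, -0.09099999815225601], [0.4560000002384186, -0.18199999630451202], [0.5049999952316284, -0.17800000309944153], [0.49799999594688416, -0.08699999749660492]] 202
line0 [0.698 0.096 0.006]
line1 [0.455 0.097 0.   ]
vial [0.722 0.024 0.057]
beak [0.748 0.24  0.017]
timer [0.419 0.116 0.017]
tape [ 0.408 -0.019  0.   ]
dark [ 0.424 -0.146 -0.001]
bench_front [ 0.373  0.189 -0.001]
shelf [0.711 0.165 0.359]
leg [0.708 0.276 0.085]
leg2 [ 0.708 -0.122  0.047]
sd [0.473 0.434 0.003]
edgeR [ 0.419 -0.346  0.023]
(377, 280) [ 0.444 -0.154  0.001]
(380, 283) [ 0.44  -0.165 -0.001]
(375, 240) [ 0.5   -0.107  0.085]
(385, 262) [ 0.458 -0.165  0.066]
-0.35 [(np.float64(0.35), 0.0), (np.flo
[... 4545 characters left out ...]
4(0.9), 0.09), (np.float64(0.95), 0.0)]
0.35 [(np.float64(0.35), 0.0), (np.float64(0.4), 0.0), (np.float64(0.45), 0.0), (np.float64(0.5), 0.0), (np.float64(0.55), 0.0), (np.float64(0.6), 0.0), (np.float64(0.65), 0.0), (np.float64(0.7), 0.04), (np.float64(0.75), 0.04), (np.float64(0.8), 0.04), (np.float64(0.85), 0.21), (np.float64(0.9), 0.12), (np.float64(0.95), 0.0)]
0.4 [(np.float64(0.35), 0.0), (np.float64(0.4), 0.0), (np.float64(0.45), 0.02), (np.float64(0.5), 0.0), (np.float64(0.55), 0.0), (np.float64(0.6), 0.0), (np.float64(0.65), 0.02), (np.float64(0.7), 0.02), (np.float64(0.75), 0.04), (np.float64(0.8), 0.04), (np.float64(0.85), 0.21), (np.float64(0.9), 0.14), (np.float64(0.95), 0.0)]
```

View pics/crop1.png

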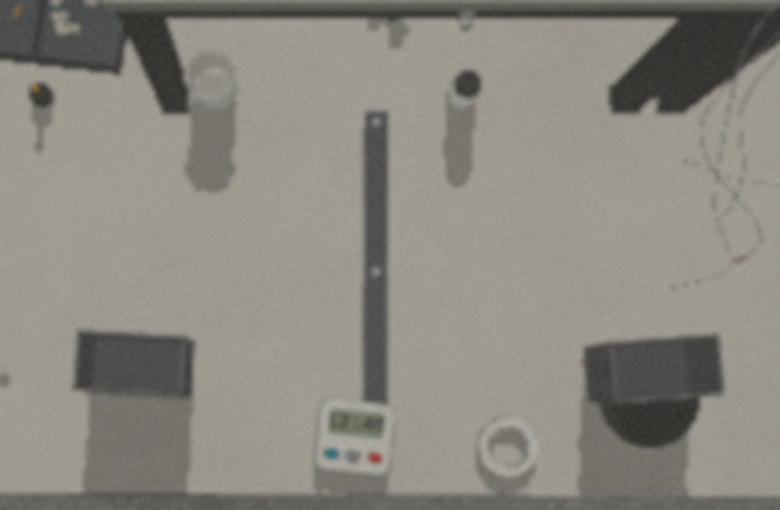

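The crop shows the left crate yawed by about -0.06 rad and the right one by about +0.07. A flat dark disc lies at the right crate's front foot, and the line is at y≈0.096. I'll tip the left crate first.

```bash
cat >> h.py <<'E'
def down(yaw):  # tool z down, tool y along world y rotated by yaw
    c,s=np.cos(yaw),np.sin(yaw)
    return np.array([[-c,-s,0],[-s,c,0],[0,0,-1.]])@np.eye(3)
def tip(front,yaw):
    R=down(yaw); 
    if abs(inverse_kinematics(list(front)+[.2],R)[6]-sense()["joint_pos"][6])>1.8: R=R@np.diag([-1,-1,1.])
    d=np.array([np.cos(yaw),np.sin(yaw)]); f=np.array(front)
    a=f-d*.035; b=f+d*.042
    movep([*a,.25],R); print(sense()["joint_pos"],sense()["time_s"])
    move_l([*a,.108],feed=.15)
    print(move_l([*b,.108],feed=.05),sense()["wrist_force"]); sleep(.3)
    move_l([*a,.16],feed=.2); move_l([*a,.28],feed=.2); print(sense()["time_s"])
E
python3 - <<'E'
from h import *
s=sense(); print(np.round(s["tcp_rot"],2).tolist(),np.linalg.det(down(.3)))
p=np.array(s["position"])
for q in ([.42,.304,.25],[.42,.304,.105],[.41,-.13,.25],[.41,-.13,.105],[.555,.40,.05],[.555,-.24,.05]):
  for R in (down(0),down(0)@np.diag([-1,-1,1.]),down(np.pi/2),down(-np.pi/2)):
    j=inverse_kinematics(q,R); print(q, None if j is None else np.round(j,2))
E
```

```text
[[0.93, 0.36, -0.0], [0.36, -0.93, 0.0], [-0.0, -0.0, -1.0]] 0.9999999999999999
[0.42, 0.304, 0.25] [ 0.05  0.32 -0.92  1.83  0.28  1.13  0.6 ]
[0.42, 0.304, 0.25] [-0.83  0.19  0.14  1.88 -0.03  1.07 -2.25]
[0.42, 0.304, 0.25] [ 0.2   0.41 -1.17  1.83  0.41  1.18  2.04]
[0.42, 0.304, 0.25] [ 0.2   0.41 -1.17  1.83  0.41  1.17 -1.1 ]
[0.42, 0.304, 0.105] [ 0.01  0.54 -0.94  1.98  0.56  0.9   0.35]
[0.42, 0.304, 0.105] [-0.82  0.36  0.14  2.03 -0.07  0.75 -2.21]
[0.42, 0.304, 0.105] [ 0.15  0.67 -1.18  1.98  0.74  1.01  1.75]
[0.42, 0.304, 0.105] [-0.01  0.53 -0.91  1.99  0.54  0.89 -1.2 ]
[0.41, -0.13, 0.25] [ 0.95  0.1  -0.78  2.01  0.08  1.06  1.71]
[0.41, -0.13, 0.25] [ 0.57  0.06 -0.37  2.03  0.03  1.05 -1.39]
[0.41, -0.13, 0.25] None
[0.41, -0.13, 0.25] [ 0.76  0.08 -0.57  2.02  0.05  1.06  0.16]
[0.41, -0.13, 0.105] [ 0.88  0.34 -0.79  2.18  0.35  0.75  1.43]
[0.41, -0.13, 0.105] [ 0.47  0.26 -0.3   2.2   0.12  0.7  -1.48]
[0.41, -0.13, 0.105] [-0.68  0.43  1.13  2.25 -0.56  0.78 -2.31]
[0.41, -0.13, 0.105] [ 0.68  0.29 -0.54  2.19  0.22  0.72 -0.01]
[0.555, 0.4, 0.05] [-0.09  0.88 -0.96  1.62  0.8   1.08  0.29]
[0.555, 0.4, 0.05] [-0.28  0.75 -0.61  1.63  0.51  0.93 -2.65]
[0.555, 0.4, 0.05] [ 0.    1.01 -1.19  1.61  0.99  1.23  1.75]
[0.555, 0.4, 0.05] [-0.15  0.83 -0.84  1.62  0.7   1.02 -1.22]
[0.555, -0.24, 0.05] [ 0.8   0.65 -0.65  1.83  0.51  0.84  1.47]
[0.555, -0.24, 0.05] [ 0.44  0.56 -0.13  1.85  0.1   0.74 -1.32]
[0.555, -0.24, 0.05] [ 0.18  0.56  0.21  1.87 -0.17  0.73 -2.65]
[0.555, -0.24, 0.05] [ 0.66  0.6  -0.43  1.84  0.34  0.78  0.04]
```

```bash
sed -i '/if abs(inverse/d' h.py; python3 - <<'E'
from h import *
p=sense()["position"]
move_l([p[0],p[1],.33],feed=.25)
command_gripper(.045)
move_joints([-.69,.19,0,1.88,0,1.07,.75])
s=sense(); print(np.round(s["position"],3),np.round(s["tcp_rot"],2).tolist(),s["time_s"])
tip([.456,.3025],-.058)
img,P=cloud("top"); save('top1.png',img); np.save('top1.npy',P)
img,P=cloud("scene"); save('scene1.png',img)
cv2.imwrite('pics/crop2.png',np.vstack([cv2.resize(cv2.imread('pics/top1.png')[120:280,230:490],(520,320)),cv2.resize(cv2.imread('pics/scene1.png')[150:300,130:430],(520,260))]))
E
```

```text
[0.425 0.295 0.248] [[-0.99, 0.13, 0.0], [0.13, 0.99, 0.0], [-0.0, 0.0, -1.0]] 4.4333
[-0.69463076  0.19476912 -0.01467808  1.86951221  0.0031888   1.07711044
  0.80096545] 4.6833
False [-0.10839391  0.48371348 -0.44568146]
9.1417
```

View pics/crop2.png

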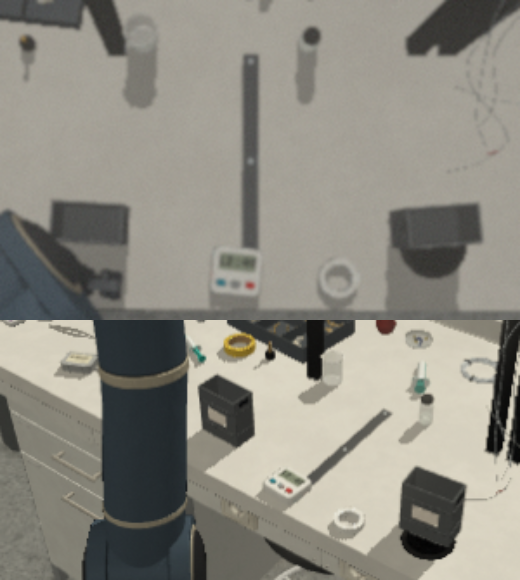

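The left crate is still standing. I'll check whether it rocked back or slid.

```bash
python3 - <<'E'
from h import *
u,v=np.meshgrid(np.arange(640),np.arange(400))
for f in ('top0','top1'):
    P=np.load(f+'.npy')
    m=(u>=245)&(u<305)&(v>=205)&(v<250)
    q=P[m]; q=q[(q[:,2]>.085)&(q[:,2]<.115)&(q[:,0]>.44)]
    r=cv2.minAreaRect(q[:,:2].astype(np.float32)); print(f,r,cv2.boxPoints(r).round(3).tolist(),len(q))
E
```

```text
top0 ((0.48078957200050354, 0.30209729075431824), (0.09031448513269424, 0.04980327934026718), 86.68600463867188) [[0.453000009059906, 0.257999986410141], [0.503000020980835, 0.25600001215934753], [0.5080000162124634, 0.34599998593330383], [0.45899999141693115, 0.3490000069141388]] 167
top1 ((0.48080387711524963, 0.30225661396980286), (0.09068062901496887, 0.04980599507689476), 86.66413879394531) [[0.453000009059906, 0.257999986410141], [0.503000020980835, 0.25600001215934753], [0.5080000162124634, 0.34599998593330383], [0.45899999141693115, 0.3490000069141388]] 161
```

It rocked back to its original place, so the push was too short. I'll push about 30 mm further.

```bash
sed -i 's/b=f+d\*.042/b=f+d*.072/; s/a=f-d\*.035/a=f-d*.028/' h.py; python3 - <<'E'
from h import *
tip([.456,.3025],-.058)
img,P=cloud("top"); save('top2.png',img); np.save('top2.npy',P)
u,v=np.meshgrid(np.arange(640),np.arange(400))
q=P[(u>=240)&(u<310)&(v>=175)&(v<250)]; q=q[(q[:,2]>.03)&(q[:,2]<.115)&(q[:,0]>.46)&(q[:,1]<.36)]
r=cv2.minAreaRect(q[:,:2].astype(np.float32)); print(r,cv2.boxPoints(r).round(3).tolist(),len(q),np.median(q[:,2]))
E
```

```text
[-0.686933    0.20617467 -0.01264616  1.86106678  0.00289842  1.08097537
  0.81154964] 9.4917
False [-0.02481211 -0.48761239  0.30370239]
14.5083
((0.48576879501342773, 0.30160966515541077), (0.09120898693799973, 0.042621057480573654), 84.26337432861328) [[0.46000000834465027, 0.257999986410141], [0.5019999742507935, 0.2540000081062317], [0.5120000243186951, 0.3449999988079071], [0.4690000116825104, 0.3490000069141388]] 194 0.08700697300934757
```

```bash
python3 - <<'E'
from h import *
R=down(-.058); d=np.array([np.cos(-.058),np.sin(-.058)]); f=np.array([.456,.3025]); a=f-d*.03
print(sense()["finger_gap"])
move_l([*a,.10],R,feed=.2)
f0=sense()["wrist_force"].copy() if hasattr(sense()["wrist_force"],'copy') else sense()["wrist_force"]
for s in (.0,.02,.04):
    move_l([*(f+d*s),.10],feed=.06); print(s,np.round(sense()["position"],3),np.round(np.array(sense()["wrist_force"])-f0,2))
img,P=cloud("scene"); save('scene3.png',img)
img2,P=cloud("top")
w,_=camera("wrist")
g=np.vstack([np.hstack([cv2.resize(img[170:290,170:370],(400,240)),cv2.resize(img2[160:280,230:430],(400,240))]),np.hstack([cv2.resize(w,(400,250)),np.zeros((250,400,3),np.uint8)])]); save('mid3.png',g)
E
```

```text
0.04497545024754835
0.0 [0.456 0.302 0.1  ] [-1.28  0.04 -0.12]
0.02 [0.476 0.301 0.1  ] [-0.45 -0.8   0.15]
0.04 [0.496 0.3   0.1  ] [ 0.67 -0.05  0.23]
```

View pics/mid3.png

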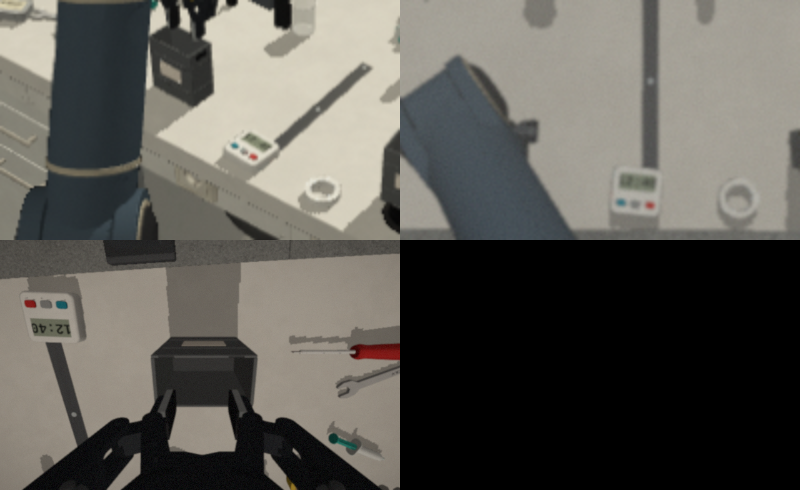

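```bash
python3 - <<'E'
from h import *
s=sense(); p=camera_params("wrist"); img,d=camera("wrist")
T=np.eye(4); T[:3,:3]=s["tcp_rot"]; T[:3,3]=s["position"]; T=T@np.array(p["tool_from_camera"])
h,w=d.shape; u,v=np.meshgrid(np.arange(w),np.arange(h))
n=cv2.undistortPoints(np.stack([u,v],-1).reshape(-1,1,2).astype(float),np.array(p["K"]),np.array(p["dist"])).reshape(h,w,2)
P=np.dstack([n[...,0]*d,n[...,1]*d,d])@T[:3,:3].T+T[:3,3]
for c in (262,270,278,385,375,380): print(c,[(r,P[r,c].round(3).tolist()) for r in range(235,300,8)])
print('rim',[P[r,325].round(3).tolist() for r in (156,158,160,163,170,240,250,255,258,262)])
save('w4.png',cv2.resize(img[140:340,200:440],None,fx=3,fy=3))
sc,_=camera("scene"); save('s4.png',cv2.resize(sc[150:240,220:320],None,fx=6,fy=6,interpolation=cv2.INTER_CUBIC))
E
```

```text
262 [(235, [0.498, 0.261, 0.072]), (243, [0.502, 0.261, 0.076]), (251, [0.484, 0.273, 0.123]), (259, [0.483, 0.275, 0.131]), (267, [0.483, 0.277, 0.139]), (275, [0.484, 0.278, 0.144]), (283, [0.488, 0.277, 0.144]), (291, [0.489, 0.278, 0.147]), (299, [0.483, 0.281, 0.161])]
270 [(235, [0.502, 0.264, 0.062]), (243, [0.484, 0.276, 0.115]), (251, [0.484, 0.277, 0.124]), (259, [0.484, 0.279, 0.131]), (267, [0.483, 0.28, 0.139]), (275, [0.486, 0.28, 0.14]), (283, [0.49, 0.28, 0.141]), (291, [0.493, 0.279, 0.141]), (299, [0.496, 0.279, 0.143])]
278 [(235, [0.503, 0.27, 0.062]), (243, [0.483, 0.28, 0.116]), (251, [0.487, 0.28, 0.117]), (259, [0.49, 0.28, 0.119]), (267, [0.495, 0.279, 0.119]), (275, [0.498, 0.279, 0.121]), (283, [0.502, 0.279, 0.123]), (291, [0.591, 0.251, -0.001]), (299, [0.6, 0.25, -0.0])]
385 [(235, [0.507, 0.344, 0.061]), (243, [0.508, 0.342, 0.073]), (251, [0.487, 0.332, 0.122]), (259, [0.486, 0.33, 0.132]), (267, [0.486, 0.328, 0.139]), (275, [0.487, 0.327, 0.143]), (283, [0.49, 0.327, 0.144]), (291, [0.491, 0.326, 0.149]), (299, [0.485, 0.324, 0.161])]
375 [(235, [0.506, 0.337, 0.062]), (243, [0.486, 0.328, 0.115]), (251, [0.487, 0.327, 0.123]), (259, [0.487, 0.325, 0.131]), (267, [0.488, 0.325, 0.134]), (275, [0.492, 0.325, 0.135]), (283, [0.495, 0.324, 0.137]), (291, [0.499, 0.324, 0.137]), (299, [0.502, 0.324, 0.139])]
380 [(235, [0.507, 0.34, 0.062]), (243, [0.487, 0.331, 0.115]), (251, [0.486, 0.329, 0.124]), (259, [0.486, 0.327, 0.132]), (267, [0.486, 0.326, 0.138]), (275, [0.486, 0.325, 0.144]), (283, [0.491, 0.326, 0.142]), (291, [0.494, 0.325, 0.144]), (299, [0.499, 0.325, 0.143])]
rim [[0.458, 0.305, 0.012], [0.457, 0.305, 0.028], [0.458, 0.305, 0.03], [0.457, 0.305, 0.046], [0.458, 0.305, 0.067], [0.505, 0.302, 0.069], [0.505, 0.302, 0.084], [0.505, 0.302, 0.091], [0.505, 0.302, 0.094], [0.505, 0.302, 0.099]]
```

View pics/s4.png

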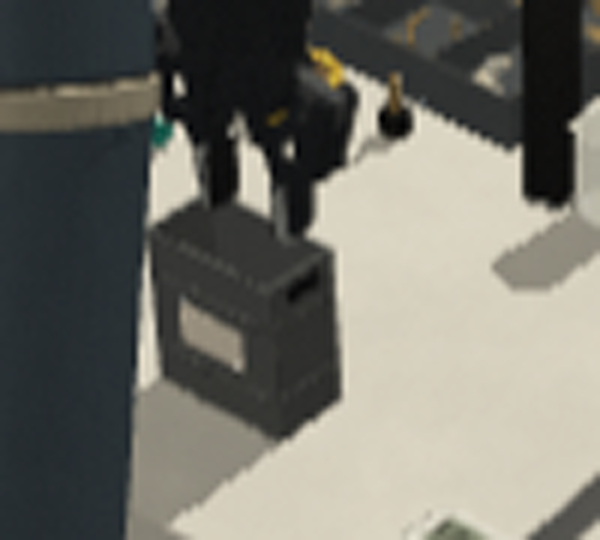

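The fingertips sit above the rim at z≈0.114 with the TCP at 0.10. They passed over the crate without touching it, so the stated tip length doesn't hold. I'll calibrate with a gentle touch on bare bench.

```bash
python3 - <<'E'
from h import *
p=sense()["position"]
move_l([p[0],p[1],.14],feed=.2); move_l([.413,.305,.14],feed=.2); move_l([.413,.305,.03],feed=.2)
print(move_l([.413,.305,-.03],feed=.03,until_force=4),sense()["position"],sense()["wrist_force"],sense()["time_s"])
move_l([.413,.305,.06],feed=.2)
E
```

```text
True [ 0.41296196  0.30501695 -0.00632194] [-0.76730068 -0.29842293  7.48536218] 20.3
```

```bash
cat > t.py <<'E'
from h import *
def tip2(f,yaw,zt,first=False):
    R=down(yaw); d=np.array([np.cos(yaw),np.sin(yaw)]); f=np.array(f); a=f-d*.035
    if not first: movep([*a,.25],R)
    z=zt
    move_l([*a,z],R,feed=.2)
    t=move_l([*(f+d*.02),z],feed=.06,until_force=2.0); q=np.array(sense()["position"]); print('contact',t,q,sense()["wrist_force"])
    if not t: return
    for s in (.03,.055): 
        move_l([*(q[:2]+d*s),z+.006],feed=.07); print(sense()["wrist_force"])
    sleep(.3); move_l([*a,z+.03],feed=.25); move_l([*a,.25],feed=.3); print(sense()["time_s"])
E
python3 - <<'E'
from t import *
command_gripper(0.0)
move_l([.413,.305,.035],feed=.2)
t=move_l([.413,.305,-.02],feed=.03,until_force=4); z0=sense()["position"][2]; print(t,z0,sense()["finger_gap"])
if t:
    move_l([.413,.305,.085],feed=.25)
    tip2([.456,.3025],-.058,z0+.084,True)
    img,P=cloud("top"); save('top5.png',img); sc,_=cloud("scene")
    save('v5.png',np.vstack([cv2.resize(img[120:280,230:490],(520,320)),cv2.resize(sc[150:300,130:430],(520,260))]))
E
```

```text
True -0.004118338075289284 4.019690404455008e-05
contact False [0.47546371 0.30131175 0.07973649] [ 0.11825121 -0.30819611 -1.12940602]
```

View pics/v5.png

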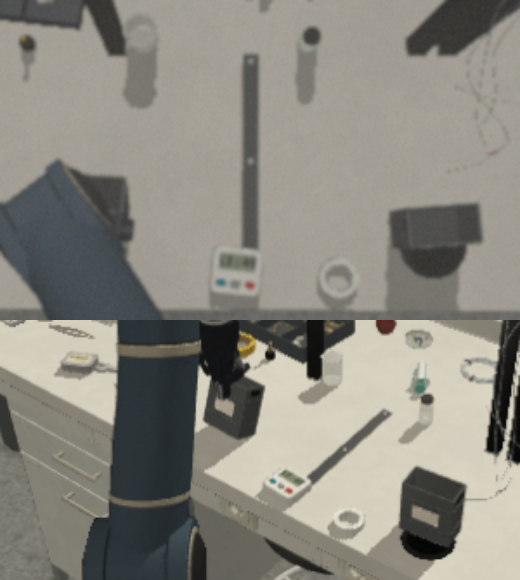

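The fingers are now on the upper front and the crate is already tilting back; the contact force was just below the threshold. I'll keep pushing.

```bash
sed -i 's/    if not t: return/    q[:2]=f+d*.005/' t.py; python3 - <<'E'
from t import *
yaw=-.058; d=np.array([np.cos(yaw),np.sin(yaw)]); f=np.array([.456,.3025]); a=f-d*.035
move_l([*(f+d*.06),.085],feed=.08); print(sense()["wrist_force"]); sleep(.3)
move_l([*a,.12],feed=.25); move_l([*a,.25],feed=.3); print(sense()["time_s"])
img,P=cloud("top"); save('top6.png',img); sc,_=cloud("scene"); np.save('top6.npy',P)
q=P[(P[...,2]>.035)&(P[...,2]<.115)&(P[...,0]>.47)&(P[...,0]<.66)&(P[...,1]<.36)&(P[...,1]>.24)]
r=cv2.minAreaRect(q[:,:2].astype(np.float32)); print(r,cv2.boxPoints(r).round(3).tolist(),len(q),np.median(q[:,2]))
save('v6.png',sc[150:300,130:430])
E
```

```text
[-0.79613066  0.17087029  0.39483607]
26.8
((0.5559462308883667, 0.2974947690963745), (0.09135489165782928, 0.10035541653633118), 86.82898712158203) [[0.503000020980835, 0.2549999952316284], [0.6039999723434448, 0.24899999797344208], [0.609000027179718, 0.3400000035762787], [0.5080000162124634, 0.34599998593330383]] 1375 0.04938036631047926
```

The left crate lies on its back, 0.05 high and 0.100 long. Next, tip the right one.

```bash
python3 - <<'E'
from t import *
tip2([.4525,-.136],.07,.08)
img,P=cloud("top"); sc,_=cloud("scene"); np.save('top7.npy',P)
q=P[(P[...,2]>.035)&(P[...,2]<.115)&(P[...,0]>.44)&(P[...,0]<.66)&(P[...,1]<-.06)&(P[...,1]>-.21)]
r=cv2.minAreaRect(q[:,:2].astype(np.float32)); print(r,cv2.boxPoints(r).round(3).tolist(),len(q),np.median(q[:,2]))
save('v7.png',np.vstack([cv2.resize(img[120:280,230:490],(520,320)),cv2.resize(sc[150:290,170:430],(520,280))]))
E
```

```text
contact False [ 0.47190871 -0.13463823  0.07982701] [-0.43654814  0.40639649 -0.40352153]
[-0.94984105  0.72505251 -0.19122099]
[-0.59202108  0.45208099  0.4372742 ]
32.9417
((0.5643859505653381, -0.14700931310653687), (0.12156844139099121, 0.13100914657115936), 4.776150703430176) [[0.49799999594688416, -0.08699999749660492], [0.5090000033378601, -0.21699999272823334], [0.6299999952316284, -0.2070000022649765], [0.6200000047683716, -0.07699999958276749]] 1446 0.04921018129012422
```

View pics/v7.png

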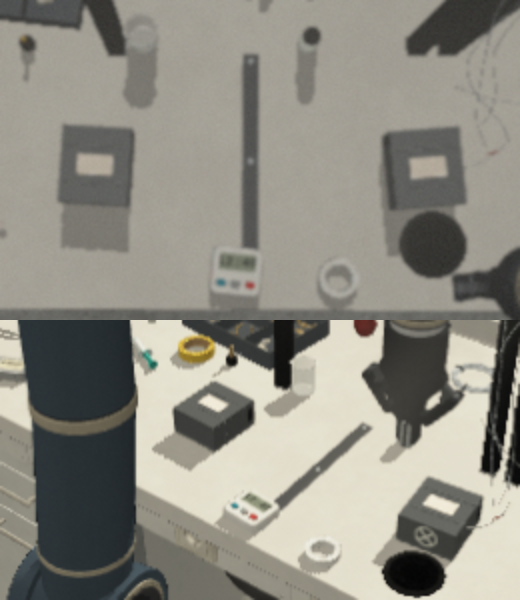

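The stamp (ring with a cross) is on the right crate at about (426,536) in the lower half; the left crate's underside is bare. The disc at (433,245) in the upper half lies just in front of the stamped crate and may be a hole, so I'll push purely along +y. First I'll check the wires near its right side and the exact footprint.

```bash
python3 - <<'E'
from h import *
P=np.load('top7.npy')
q=P[(P[...,2]>.044)&(P[...,2]<.056)&(P[...,0]>.48)&(P[...,0]<.63)&(P[...,1]<-.06)&(P[...,1]>-.19)]
r=cv2.minAreaRect(q[:,:2].astype(np.float32)); print(r,cv2.boxPoints(r).round(3).tolist(),q.mean(0))
q=P[(P[...,2]>.006)&(P[...,0]>.44)&(P[...,0]<.66)&(P[...,1]<-.183)&(P[...,1]>-.3)]
print(q.round(3)[:60].tolist())
t0=np.load('top0.npy'); print([t0[v,355].round(4).tolist() for v in (160,180,200,220,235)])
img=cv2.imread('pics/top0.png'); 
for v in (155,175,195,215,235):
    g=img[v,345:366].mean(1); w=np.clip(g.max()-20-g,0,None); c=345+(w*np.arange(21)).sum()/w.sum(); i=int(c); y=t0[v,i,1]+(t0[v,i+1,1]-t0[v,i,1])*(c-i); print(v,round(c,2),round(y,4))
E
```

```text
((0.5521383881568909, -0.1283206343650818), (0.10027053952217102, 0.09172206372022629), 4.776150703430176) [[0.49799999594688416, -0.08699999749660492], [0.5059999823570251, -0.17800000309944153], [0.6060000061988831, -0.17000000178813934], [0.5979999899864197, -0.07800000160932541]] [ 0.55181249 -0.12776846  0.04922029]
[[0.66, -0.256, 0.185], [0.659, -0.256, 0.19], [0.658, -0.265, 0.18], [0.659, -0.269, 0.177], [0.656, -0.27, 0.18], [0.656, -0.272, 0.179], [0.657, -0.276, 0.176], [0.655, -0.279, 0.174], [0.655, -0.281, 0.175], [0.653, -0.287, 0.171], [0.653, -0.29, 0.169], [0.651, -0.296, 0.167], [0.651, -0.297, 0.169], [0.65, -0.184, 0.148], [0.645, -0.188, 0.14], [0.643, -0.19, 0.136], [0.64, -0.189, 0.138], [0.639, -0.191, 0.131], [0.637, -0.193, 0.125], [0.636, -0.195, 0.12], [0.629, -0.191, 0.116], [0.629, -0.193, 0.117], [0.63, -0.197, 0.113], [0.643, -0.196, 0.008], [0.627, -0.204, 0.114], [0.628, -0.207, 0.109], [0.628, -0.211, 0.106], [0.628, -0.213, 0.107], [0.628, -0.215, 0.107], [0.627, -0.198, 0.1], [0.626, -0.223, 0.106], [0.626, -0.227, 0.102], [0.626, -0.229, 0.102]
[... 156 characters left out ...]
.26, 0.097], [0.621, -0.201, 0.084], [0.62, -0.268, 0.095], [0.62, -0.272, 0.092], [0.62, -0.274, 0.092], [0.621, -0.278, 0.089], [0.62, -0.199, 0.08], [0.613, -0.188, 0.124], [0.618, -0.289, 0.093], [0.618, -0.292, 0.092], [0.618, -0.294, 0.093], [0.627, -0.185, 0.007], [0.617, -0.2, 0.079], [0.615, -0.299, 0.092], [0.61, -0.193, 0.115], [0.613, -0.198, 0.075], [0.607, -0.195, 0.116], [0.611, -0.199, 0.066], [0.604, -0.197, 0.117], [0.61, -0.198, 0.058], [0.602, -0.2, 0.116]]
[[0.6714, 0.0957, 0.0033], [0.618, 0.0957, -0.0011], [0.564, 0.0961, 0.0003], [0.5106, 0.0965, 0.0017], [0.4708, 0.0968, 0.0028]]
155 354.78 0.0958
175 354.8 0.0963
195 354.76 0.0967
215 354.59 0.0974
235 354.68 0.0975
```

```bash
python3 - <<'E'
from h import *
P=np.load('top0.npy')
q=P[(P[...,2]>.006)&(P[...,0]>.51)&(P[...,0]<.604)&(P[...,1]<-.08)&(P[...,1]>-.3)]
print(q.round(3).tolist())
R0=down(np.pi/2)
for ang in (0,.3,.5,.7):
  # pitch so the tool z leans forward (+x)
  Ry=cv2.Rodrigues(np.array([0,-ang,0.]))[0]
  for s in (1,-1):
    R=Ry@down(s*np.pi/2); tipx=np.array([.548,-.205,.02])
    pos=tipx+.004*R[:,2]
    j=inverse_kinematics(pos,R); j2=inverse_kinematics(pos+[0,.19,0],R)
    print(ang,s,np.round(R[:,2],2),None if j is None else np.round(j,2),None if j2 is None else np.round(j2,2))
E
```

```text
[[0.602, -0.2, 0.115], [0.6, -0.18, 0.092], [0.598, -0.205, 0.106], [0.598, -0.18, 0.093], [0.596, -0.208, 0.106], [0.595, -0.211, 0.094], [0.603, -0.167, 0.006], [0.594, -0.185, 0.083], [0.592, -0.212, 0.101], [0.592, -0.186, 0.082], [0.59, -0.213, 0.095], [0.598, -0.131, 0.009], [0.589, -0.188, 0.081], [0.588, -0.214, 0.093], [0.595, -0.119, 0.006], [0.595, -0.195, 0.008], [0.587, -0.19, 0.075], [0.595, -0.214, 0.007], [0.586, -0.218, 0.088], [0.584, -0.22, 0.084], [0.59, -0.211, 0.006], [0.583, -0.195, 0.066], [0.582, -0.22, 0.081], [0.581, -0.197, 0.061], [0.579, -0.2, 0.059], [0.578, -0.219, 0.071], [0.576, -0.218, 0.064], [0.573, -0.216, 0.064], [0.572, -0.21, 0.057], [0.571, -0.213, 0.057], [0.572, -0.217, 0.051], [0.569, -0.203, 0.055], [0.57, -0.208, 0.05], [0.57, -0.21, 0.049], [0.569, -0.211, 0.053], [0.567, -0.209, 0.053], [0.565, -0.205, 0.049], [0.562, -0.204, 0.045], [0.563, -0.129, 0.006], [0.56, -0.201, 0.038], [0.558, -0.195, 0.041], [0.556, -0.188, 0.036], [0.555, -0.19, 0.04], [0.553, -0.179, 0.031], [0.553, -0.182, 0.033], [0.551, -0.171, 0.024], [0.551, -0.171, 
[... 248 characters left out ...]
1.] [-0.09  0.64  0.52  1.94 -0.48  0.69  0.72] [-0.36  0.57  0.4   2.02 -0.38  0.62  0.3 ]
0.3 1 [ 0.3   0.   -0.96] [ 0.93  0.65 -0.77  2.09  0.96  0.42  2.62] [ 0.3   0.51 -0.44  2.2   0.94  0.28  2.2 ]
0.3 -1 [ 0.3   0.   -0.96] [ 0.12  0.53  0.27  2.13 -0.85  0.31  1.13] [ 0.3   0.51 -0.44  2.2   0.94  0.28 -0.94]
0.5 1 [ 0.48  0.   -0.88] [ 1.26  0.9  -1.18  2.2   1.7   0.58  2.07] [ 0.84  0.84 -1.18  2.3   1.84  0.76  1.5 ]
0.5 -1 [ 0.48  0.   -0.88] [ 1.26  0.9  -1.18  2.2   1.7   0.58 -1.07] [ 0.84  0.84 -1.18  2.3   1.84  0.76 -1.64]
0.7 1 [ 0.64  0.   -0.76] [ 1.32  0.96 -1.17  2.3   2.25  0.57  1.65] None
0.7 -1 [ 0.64  0.   -0.76] [ 1.32  0.96 -1.17  2.3   2.25  0.57 -1.5 ] None
```

The wires passed through the space where the crate now lies flat, so they don't block anything; I still keep to the nearer side of them. Next, push the stamped crate along +y with two spread fingertips.

```bash
cat >> t.py <<'E'
def fit(ylo,yhi):
    img,P=cloud("top")
    q=P[(P[...,2]>.044)&(P[...,2]<.056)&(P[...,0]>.48)&(P[...,0]<.64)&(P[...,1]<yhi)&(P[...,1]>ylo)]
    r=cv2.minAreaRect(q[:,:2].astype(np.float32)); print(r,cv2.boxPoints(r).round(3).tolist(),len(q)); return img,r
E
python3 - <<'E'
from t import *
R=down(-np.pi/2+.08)
movep([.52,-.21,.20],R); command_gripper(.04); print(np.round(sense()["joint_pos"],2))
move_l([.541,-.206,.10],feed=.2)
t=move_l([.541,-.206,.013],feed=.12,until_force=6); print(t,sense()["position"],sense()["wrist_force"])
if not t:
    move_l([.541,-.18,.013],feed=.08); print(sense()["wrist_force"])
    move_l([.541,.027,.013],feed=.08); print(sense()["wrist_force"],sense()["time_s"])
    move_l([.541,.005,.013],feed=.15); move_l([.50,-.03,.25],feed=.3); move_l([.45,-.15,.28],feed=.3)
    img,r=fit(0,.17); print(sense()["time_s"])
    save('v8.png',cv2.resize(img[120:280,230:490],(780,480)))
E
```

```text
[-0.15  0.34  0.58  1.87 -0.22  1.    0.6 ]
False [ 0.54159031 -0.20638639  0.01374466] [0.36136114 0.34312013 0.8524358 ]
[-0.52448758  0.18731948  0.45670805]
[-0.20077683 -0.96665637  0.78836385] 39.425
((0.5529866814613342, 0.0840345025062561), (0.10026729106903076, 0.0899084284901619), 4.6197381019592285) [[0.49900001287460327, 0.125], [0.5070000290870667, 0.03500000014901161], [0.6069999933242798, 0.0430000014603138], [0.5989999771118164, 0.13300000131130219]] 1335
41.325
```

View pics/v8.png

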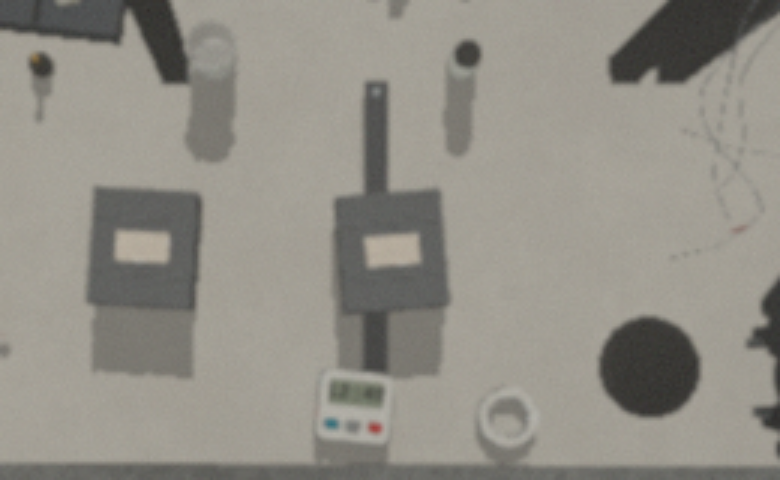

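The stamped crate lies on the line, 13 mm short to the right: its middle is at y=0.084 and the line at 0.0967. Nothing else has moved. Correct it by 12.7 mm.

```bash
python3 - <<'E'
from t import *
move_l([.50,-.03,.20],feed=.3); move_l([.541,.008,.013],feed=.2)
move_l([.541,.0397,.013],feed=.05)
move_l([.541,.005,.013],feed=.15); move_l([.50,-.03,.25],feed=.3); move_l([.45,-.15,.28],feed=.3)
img,r=fit(.01,.18); fit(.22,.37); print(sense()["time_s"],sense()["wrist_force"])
if abs(r[0][1]-.0967)<.004: print(finish_job())
E
```

```text
((0.5533254742622375, 0.09717667102813721), (0.10002127289772034, 0.09018176048994064), 4.6799540519714355) [[0.5, 0.1379999965429306], [0.5070000290870667, 0.04800000041723251], [0.6069999933242798, 0.0560000017285347], [0.5989999771118164, 0.1459999978542328]] 1344
((0.555958092212677, 0.2974764406681061), (0.09102314710617065, 0.10014156997203827), 86.7548599243164) [[0.503000020980835, 0.2549999952316284], [0.6029999852180481, 0.24899999797344208], [0.609000027179718, 0.3400000035762787], [0.5090000033378601, 0.34599998593330383]] 1342
45.925 [ 0.1103227  -0.43681952 -0.20896451]
the job is handed in; nothing more can be done
None
```

I tipped the left crate and then the right onto their backs, found the stamp on the right one, pushed it over the dispatch line (its middle measured within about 1 mm of the line), left the plain crate lying clear, and handed in at about 46 s of 61 with the arm clear.

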